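Set and hold the drilling stop

TASK

Set the drilling stop on the bench: turn the handwheel, regrasping as needed, until the carriage's pointer lines up with the pointer of the witness rider. Then draw the spring-loaded leg out by its T-plate, with its cam lever still open, until the index strip's tip stands on the length mark, and with the leg held there pinch the cam lever shut against the leg's grip. Never shut the lever while the leg is off its mark, leave the loose things round it alone, and finish holding: the lever squeezed shut and the leg gripped on its mark.

Things in the scene. Friction and masses are not known exactly. Their poses are not given: they have to be found in the camera images.
- base: Fixed base of the drilling stop, a grey plate 170 x 320 x 12 mm bolted to the bench with a steel bed on it. Origin on the bench surface; its x axis points away from the robot (within about 0.2 rad), y to the left, z up. In this frame the handwheel's axis stands at (0, -0.150) and the carriage slides along y. Everything is less than 115 mm high.
- wheel_top (a point): Centre of the top of the handwheel: a round knurled steel wheel, 60 mm in diameter, rim 21 mm high (its top 83 mm and its underside 62 mm above the bench), vertical axis, above a gearbox 45 mm high. A small peg, 9 mm in diameter and 3 mm proud of the rim, stands on its top 18.5 mm from the centre. It is gripped across the rim.
- handwheel (a joint): Angle of the handwheel, rad; starts near 0, range -0.3 to 4.4, grows counter-clockwise seen from above. One rad moves the carriage 8 mm to base +y. It takes 0.25 N m to turn and stays where it is left. The setting needed is between 2.0 and 3.3 rad, always counter-clockwise.
- carriage (a joint): Travel of the carriage along base +y, m; 0 at the start, 0.008 m per rad of the handwheel. The carriage cannot be pushed by hand with less than about 30 N.
- pointer (a point): Tip of the carriage's small dark fixed pointer, 3 mm wide, on the far side of the carriage on the leg's centre line, 44 mm above the bench; it points to base +x.
- witness_tip (a point): Tip of the pointer of the witness rider, a small dark steel block (24 x 16 x 12 mm with a round screw head) fixed on the scale rail along the far edge of the base; it points to base -x at the carriage's pointer. Axes parallel to the base's. The carriage is set when the two tips have the same y in the base frame.
- leg_grip: Grip block of the sliding leg, black, 55 (x) x 24 (y) x 60 (z) mm, on the robot's side of the carriage, its top 110 mm above the bench. Origin: centre of its underside, 50 mm above the bench; axes parallel to the base's. With the leg home, the face of the carriage's sleeve is about 33 mm to base +x of the origin.
- t_plate (a point): Middle of the inner face (facing base +x) of the leg's aluminium T-plate, 27.5 mm to base -x of the leg_grip origin. The plate is 120 mm wide (y), 10 mm thick and stands between 64 and 96 mm above the bench across the block's end nearest the robot; fingers lowered on both sides of the block can pull the leg out by it.
- stop_leg (a joint): How far the leg is drawn out of the sleeve of the carriage towards base -x, m; 0 home, range 0 to 0.055. A spring draws it home: 3.6 N at 0, 5.4 N at the mark. The leg is on its length mark at 0.030.
- leg_index (a point): Rounded-point tip of the dark index strip that is fixed to the leg and lies on top of the carriage's sleeve; it moves with the leg. At home it is 30 mm to base +x of the length mark.
- length_mark (a point): Middle of the black line across the top of the carriage's aluminium sleeve (79 mm above the bench): the length mark for the index tip.
- cam_lever (a joint): Angle of the cam lever, rad; 0 shut (flat along the grip block's +y side), starts at 0.28 to 0.36 open, range 0 to 0.45. Upright pivot near the carriage end of the block, at (21.5, 15) mm in the frame of leg_grip; opening swings the tip to base +y. Stays where it is left; it takes about 3 N near the tip to move.
- lever_blade: Blade of the cam lever, flat steel, 46 mm from pivot to tip, 6 mm thick, 26 mm high, between 76 and 102 mm above the bench. Origin on the pivot. When shut its outer face lies at y = +18 mm in the frame of leg_grip, so shut lever and block together are 30 mm wide (y -12 to +18 mm).
- lever_tip (a point): Outer side of the free end of the cam lever's blade; 31 to 34 mm to base +y of the block's middle when open as at the start.
- grease_tin: Loose bystander: yellow grease tin with grey lid, 70 mm in diameter, 46 mm high. Origin: centre of its underside.
- long_bolt: Loose bystander: hexagon bolt lying down, 89 mm long. Origin: under its middle.
- wood_block: Loose bystander: pale wooden block 45 x 110 x 32 mm. Origin: centre of its underside.
- tape_roll: Loose bystander: roll of black tape, 57 mm in diameter, 19 mm high. Origin: centre of its underside.

How it is judged:
On the way, in this order (a step that is already met when the one before it is completed fails the run):
1. the carriage's pointer is wound level with the witness pointer (within 2.8 mm) (y of pointer in the frame of witness_tip between -0.0028 and 0.0028 m), for 0.2 s.
2. the leg is drawn out to its length mark (within 3.5 mm) with the cam lever still open (over 0.2 rad) (all of step 1 and value of joint stop_leg between 0.0265 and 0.0335 m and value of joint cam_lever above 0.2 rad), for 0.2 s.
3. the cam lever is shut with the leg on its mark (value of joint stop_leg between 0.0265 and 0.0335 m and value of joint cam_lever below 0.06 rad), for 0.2 s.
At the end, for the whole second after the job is handed in: Carriage pointer within 2.8 mm of the witness pointer; leg within 3.5 mm of its length mark and still; cam lever shut (under 0.06 rad); fingers pressing on both the leg's grip and the lever's blade with over 2 N; loose things moved under 30 mm; the robot still holding (all of step 1 and all of step 3 and contact force between the fingers and leg_grip above 2 N and contact force between the fingers and lever_blade above 2 N and linear speed of leg_grip below 0.01 m/s and distance of each of grease_tin, long_bolt, wood_block, tape_roll from where it was at the start of the episode below 0.03 m); the arm keeps its last pose, push and grip.
It fails at once if the cam lever is shut (under 0.12 rad) while the leg is more than 6 mm off its mark (value of joint cam_lever below 0.12 rad and (value of joint stop_leg below 0.024 m or value of joint stop_leg above 0.036 m)).
It fails at once if the grease tin is knocked away (over 30 mm) (distance of grease_tin from where it was at the start of the episode above 0.03 m).
It fails at once if the bolt is knocked away (over 30 mm) (distance of long_bolt from where it was at the start of the episode above 0.03 m).
It fails at once if the wooden block is knocked away (over 30 mm) (distance of wood_block from where it was at the start of the episode above 0.03 m).
It fails at once if the tape roll is knocked away (over 30 mm) (distance of tape_roll from where it was at the start of the episode above 0.03 m).
It also fails if it takes over 58 s, if anything falls off the work surface, if the arm or the gripper's body presses on something with over 40 N, if the wrist force passes 120 N, or if a joint passes its speed limit or range.

ROBOT

A 6-joint arm with a two-finger parallel gripper is mounted at the origin on a cart in front of the work surface, level with it; the furniture and walls round the work are solid. World frame = base frame: x ahead of the robot, y to its left, z up, the work surface at z = 0. Lengths are in m, angles in rad, forces in N, time in s.
With the tool pointing down it reaches from about 0.325 to 0.9 m from the base axis. Payload 6.1 kg.
Tool frame: the origin (TCP) lies between the finger pads; the fingertips stand 8 mm ahead of it and the grasp point (between the pads) lies 11 mm behind it; z points along the fingers, y is the direction in which the jaws open and shut (so a half turn about z gives the same grasp; the last joint's range is limited). The gripper opens to 87 mm and grips with 3 to 60 N. Pads are 19 mm wide; open, the fingers measure 117 mm over their backs; the gripper's body (75 mm by 190 mm) begins 51 mm behind the grasp point.
Start: joints at [-1.432, 0.22, 1.526, -0, 1.395, -0.126], TCP at [0.164, -0.603, 0.231] pointing down, gripper open.
Joint ranges: [-2.98, 2.98], [-0.91, 2.08], [0.09, 2.57], [-1.24, 4.39], [0.2, 2.65], [-2.68, 2.68]. Speed limits (rad/s): [2.57, 2.57, 3.01, 3.14, 3.14, 3.14].

INTERFACE

Orientations are given as a unit quaternion [w, x, y, z].
In Python, from workcell import bot, viewer, job, nets gives the robot as it stands.
- The arm moves only by the shell command python3 -m inch 'ROWS' [FORCE]. ROWS is a JSON object of lists of equal length, an entry for each row: "claw": the closure, from 0 (fully open) to 1 (shut); "travel": the shift along the tool's x, y, z in m, a list of three; "yaw": the turn about the tool's z in degrees. In form: {"claw": [claw, ...], "travel": [[dx, dy, dz], ...], "yaw": [yaw, ...]}. A call has 1 to 8 rows; each row is the pose to reach, as a shift and turn from the pose commanded when the call began, along the tool's axes at that moment; what a row does not reach only later rows make up. A row lasts 1/8 s, in which the tool goes at most 62.5 mm and 10.7 degrees, less where a joint would pass 70% of its speed; a pose out of reach is approached as far as the arm can. A call with a gripper value outside its range is refused whole. The fingers move at their own pace and stop on an object; FORCE is the grip in N (left out, the last holds). Time passes only in rows, so rows that repeat a pose let the fingers close. It gives the time, the measured TCP pose, the force and the opening at its end, in the units of the state.
- bot.get_state(): the state, without advancing time (a new reading comes with each control period).
- viewer.snapshot(name): name is "side" or "top" or "wrist"; returns the picture (480x640x3 uint8, red, green, blue); there is no depth.
- viewer.camera_params(name): a dict with "K" (3x3 intrinsics, pixels), "xyz" and "rotation" of the camera in the world. Camera axes: x right, y up, looking along -z (the intrinsics and any distortion apply to the point x, -y, -z); pixel columns grow to the right and rows downward; lengths in m; the calibration is good to about 2 mm. A picture is of the moment at which its call begins: read the wrist's pose just before it. camera_params takes no time and is no camera call; for the wrist camera it gives the pose at the moment of the call.
- job.job_done(): hands the job in, once; it reports no verdict.
Trained networks look in the newest picture that a camera, given by its name, has taken for a name from the list of things; names that differ only in an ending like _2 or _b are one class to them, and where a whole thing is asked for, a point or a joint stands for the part that bears it (a point fixed in the world has none). Each returns a list of dicts, best first, with "conf" (0 to 1); they miss things now and then, are a little off and sometimes report something else, mostly with a low value. They report only what shows in the picture. A call takes as long as a camera call.
- nets.outline_of(name, camera): "pixels" (480x640 bool, what is visible of it) and "centre" ([column, row] in pixels, amid what is visible of it).
The state is a dict: "time": time; "qpos": joint angles; "dq": joint speeds; "effort": joint torques, N m; "tcp_pos": TCP position; "tcp_rot": TCP orientation; "force": force on the tool from outside, world axes, zero at the start; "torque": the same for the moment, N m; "grip_width": finger opening in m.
Only numpy, scipy, OpenCV 4.12 (cv2) and the standard library are available. Lean on these libraries where they do the work, as an engineer would, in place of code of your own. Each camera call takes 0.05 s, during which the arm holds its last target.

## Working session

There is one attempt and no reset: what is moved stays moved. The work goes in short steps, Python scripts to look and compute and a shell command to move; the robot and the scene stay as the last step left them, time stands still between calls to the robot, and variables do not carry over. Pictures are saved under pics/ and viewed, and the job is handed in when it is done.

```bash
ls; mkdir -p pics; python3 - <<'E'
from workcell import bot, viewer, job, nets
import cv2
s=bot.get_state(); print(s)
for n in ["side","top","wrist"]:
    p=viewer.camera_params(n); print(n,p)
    im=viewer.snapshot(n); cv2.imwrite(f"pics/{n}0.png",im[:,:,::-1])
E
```

```text
pics
{'time': 0.0, 'qpos': array([-1.43207996e+00,  2.21235653e-01,  1.52757711e+00, -1.60702446e-05,
        1.39468221e+00, -1.26123979e-01]), 'dq': array([-1.40532209e-03,  5.99618973e-05, -1.26958370e-03, -1.71531211e-03,
       -7.55474246e-04,  8.34282170e-06]), 'effort': array([ 2.03548232e-03, -4.94613183e+01, -3.87371814e+01,  7.01885205e-02,
        5.73491561e-02, -1.33825774e-04]), 'tcp_pos': array([ 0.16349212, -0.60263102,  0.22944932]), 'tcp_rot': array([-9.51091817e-04,  9.91244618e-01,  1.32034857e-01, -1.38979883e-05]), 'force': array([ 1.04115181,  0.33574565, -0.01777672]), 'torque': array([-0.0203478 , -0.00033126,  0.02501022]), 'grip_width': 0.08680385180314375}
side {'K': array([[596.39172845,   0.        , 331.0886715 ],
       [  0.        , 596.39172845, 243.46833343],
       [  0.        ,   0.        ,   1.        ]]), 'xyz': array([-0.07337605,  0.94290723,  0.6897713 ]), 'rotation': array([-0.26137335, -0.15615326,  0.48130374,  0.8219774 ])}
top {'K': array([[469.06050024,   0.        , 319.46258778],
       [  0.        , 469.06050024, 240.82799838],
       [  0.        ,   0.        ,   1.        ]]), 'xyz': array([0.34230689, 0.06984699, 1.01107379]), 'rotation': array([-0.693486  , -0.07456216,  0.0789412 ,  0.71224009])}
wrist {'K': array([[361.30004237,   0.        , 320.05546846],
       [  0.        , 361.30004237, 237.97444769],
       [  0.        ,   0.        ,   1.        ]]), 'xyz': array([ 0.23578619, -0.58299689,  0.38292827]), 'rotation': array([ 0.78667099, -0.10888608,  0.08423432, -0.60182817])}
```

View pics/side0.png

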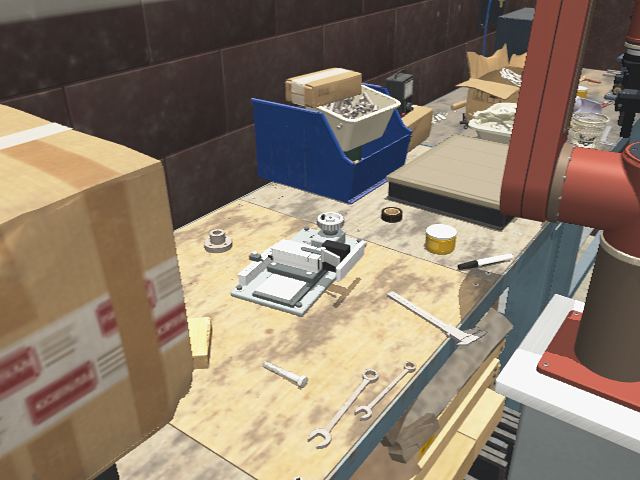

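View pics/top0.png

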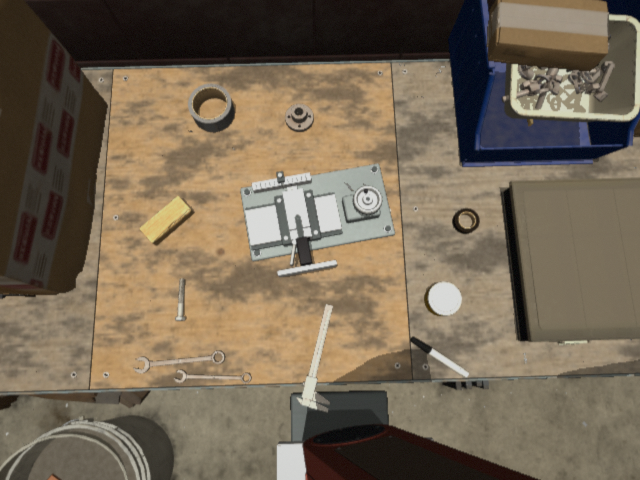

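View pics/wrist0.png

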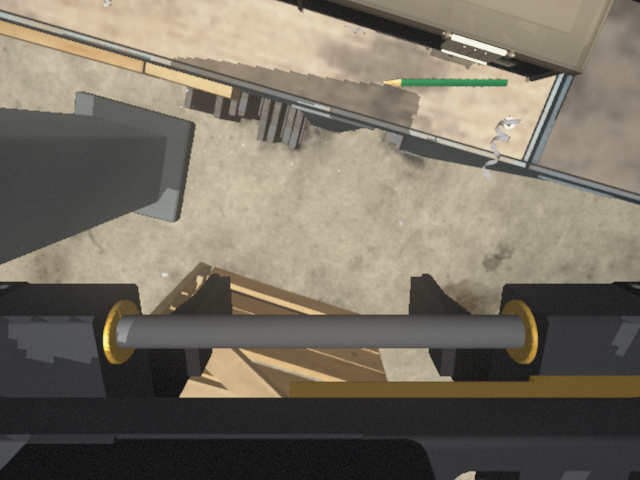

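The top view shows the stop: the wheel is at about (367,200), the witness at (281,177) and the T-plate at (307,269). In the side view the wheel is at (330,222). Next I'll write helpers and measure the base.

```bash
cat > h.py <<'E'
import numpy as np, cv2
from scipy.spatial.transform import Rotation as R
from workcell import bot, viewer, job, nets
def rot(q): q=np.asarray(q); return R.from_quat([q[1],q[2],q[3],q[0]])
def unproj(cam,uv,z,p=None):
    p=p or viewer.camera_params(cam); K=p["K"]; u,v=uv
    d=np.array([(u-K[0,2])/K[0,0],-(v-K[1,2])/K[1,1],-1.])
    d=rot(p["rotation"]).apply(d); return p["xyz"]+d*(z-p["xyz"][2])/d[2]
def proj(cam,X,p=None):
    p=p or viewer.camera_params(cam); c=rot(p["rotation"]).inv().apply(np.atleast_2d(X)-p["xyz"]); K=p["K"]
    return np.c_[K[0,0]*c[:,0]/-c[:,2]+K[0,2],K[1,1]*-c[:,1]/-c[:,2]+K[1,2]]
def crop(im,x0,x1,y0,y1,name,f):
    cv2.imwrite("pics/"+name,cv2.resize(im[y0:y1,x0:x1,::-1],None,fx=f,fy=f,interpolation=cv2.INTER_CUBIC))
E
python3 - <<'E'
from h import *
im=viewer.snapshot("top"); crop(im,230,410,150,290,"t1.png",4.4)
for n,z in [("wheel_top",.083),("base",.012),("leg_grip",.11),("t_plate",.096),("witness_tip",.05),("lever_blade",.102),("carriage",.079)]:
    for o in nets.outline_of(n,"top")[:2]:
        print(n,round(o["conf"],2),o["centre"],o["pixels"].sum(),unproj("top",o["centre"],z).round(4))
o=nets.outline_of("base","top")[0]["pixels"].astype(np.uint8)
ys,xs=np.nonzero(o); print(cv2.minAreaRect(np.c_[xs,ys].astype(np.float32)))
E
```

```text
wheel_top 0.61 [366.1, 199.5] 673 [ 0.6323 -0.0375  0.083 ]
base 0.69 [313.6, 211.6] 11615 [0.6295 0.0718 0.012 ]
leg_grip 0.85 [303.3, 260.6] 856 [0.5027 0.0941 0.11  ]
t_plate 0.62 [302.9, 259.9] 980 [0.5067 0.0952 0.096 ]
witness_tip 0.48 [278.4, 177.2] 77 [0.6978 0.1459 0.05  ]
carriage 0.57 [300.6, 226.0] 2905 [0.5803 0.099  0.079 ]
((318.5018310546875, 220.22470092773438), (99.51271057128906, 146.05540466308594), 80.07376098632812)
```

View pics/t1.png

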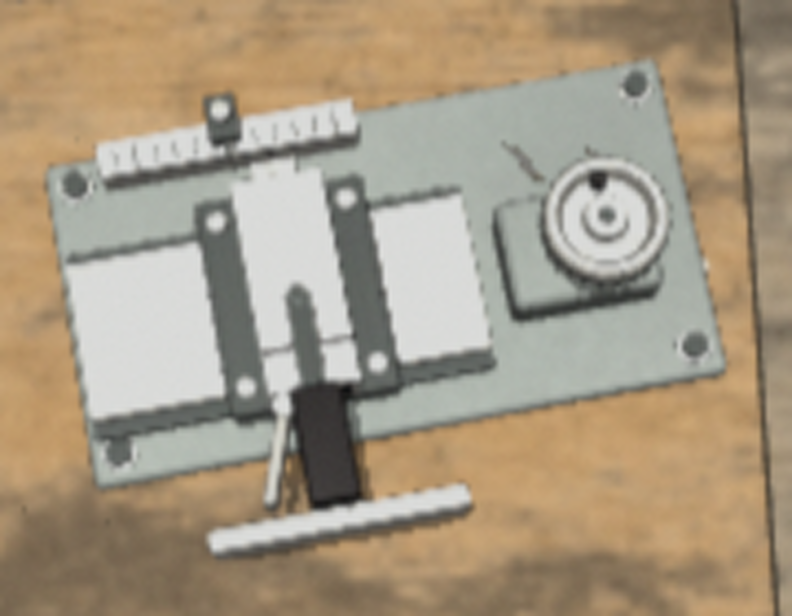

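The crop shows the base corners at (50,168), (655,62), (722,372) and (100,486), and the wheel centre at (606,215). The index tip is at (296,288), the mark line at (310,345), and the witness tip at (231,160). I'll fit the base pose from these.

```bash
cat > fit.py <<'E'
from h import *
from scipy.optimize import least_squares
c=lambda u,v:(230+(u+.5)/4.4-.5,150+(v+.5)/4.4-.5)
pts=[(c(50,168),(.085,.16,.012)),(c(655,62),(.085,-.16,.012)),(c(722,372),(-.085,-.16,.012)),(c(100,486),(-.085,.16,.012)),(c(606,213),(0,-.15,.08))]
W=np.array([unproj("top",p,b[2])[:2] for p,b in pts]);B=np.array([b[:2] for p,b in pts])
def tf(x,b): s,k=np.sin(x[2]),np.cos(x[2]); b=np.asarray(b); return np.stack([x[0]+k*b[...,0]-s*b[...,1],x[1]+s*b[...,0]+k*b[...,1]],-1)
r=None
for n in (4,):
  r=least_squares(lambda x:(tf(x,B[:n])-W[:n]).ravel(),[.63,.07,.1]); print(r.x, (tf(r.x,B)-W).round(4).tolist())
def inv(x,w): return R.from_euler('z',-x[2]).apply(np.r_[w[:2]-x[:2],w[2]])
for n,uv,z in [("wheel",c(606,213),.08),("peg",c(597,181),.086),("wit",c(231,160),.044),("witblock",c(221,110),.05),("ptr?",c(275,165),.044),("idx",c(296,287),.0805),("mark",c(308,345),.079),("marka",c(262,352),.079),("markb",c(356,339),.079),("Tl",c(208,535),.096),("Tr",c(470,490),.096),("Tl2",c(212,553),.096),("levtip",c(270,502),.102),("levpiv",c(281,402),.102),("blkFL",c(312,500),.11),("blkFR",c(360,497),.11),("blkBL",c(292,392),.11)]:
  w=unproj("top",uv,z); print(n,w.round(4),inv(r.x,w).round(4))
E
python3 fit.py
```

```text
[0.63132312 0.06484067 0.15665423] [[0.0013, 0.0034], [0.0019, -0.0021], [-0.0014, -0.0042], [-0.0019, 0.0029], [0.0184, -0.0428]]
wheel [ 0.6363 -0.0406  0.08  ] [-0.0115 -0.1049  0.08  ]
peg [ 0.6503 -0.0364  0.086 ] [ 0.0029 -0.1029  0.086 ]
wit [0.6798 0.1385 0.044 ] [0.0593 0.0652 0.044 ]
witblock [0.7037 0.1428 0.05  ] [0.0836 0.0657 0.05  ]
ptr? [0.6766 0.1169 0.044 ] [0.0529 0.0443 0.044 ]
idx [0.6038 0.1062 0.0805] [-0.0207  0.0451  0.0805]
mark [0.5761 0.1011 0.079 ] [-0.0489  0.0444  0.079 ]
marka [0.5733 0.1226 0.079 ] [-0.0483  0.0661  0.079 ]
markb [0.5784 0.0787 0.079 ] [-0.0501  0.022   0.079 ]
Tl [0.4854 0.1468 0.096 ] [-0.1313  0.1038  0.096 ]
Tr [0.5027 0.0289 0.096 ] [-0.1326 -0.0154  0.096 ]
Tl2 [0.4773 0.1451 0.096 ] [-0.1397  0.1033  0.096 ]
levtip [0.4986 0.1186 0.102 ] [-0.1227  0.0738  0.102 ]
levpiv [0.5442 0.113  0.102 ] [-0.0786  0.0612  0.102 ]
blkFL [0.4977 0.0996 0.11  ] [-0.1266  0.0552  0.11  ]
blkFR [0.4984 0.0783 0.11  ] [-0.1292  0.034   0.11  ]
blkBL [0.5469 0.1076 0.11  ] [-0.0768  0.0554  0.11  ]
```

Base yaw is about 0.15, and the T-plate width measures 119 mm, which matches the 120 mm given. The pointer offset is about 20.8 mm, so the wheel needs about 2.6 rad. I'll hover over the wheel with the tool yaw near -0.9, so that one grasp covers the whole turn.

```bash
python3 -m inch '{"claw":[0,0,0,0,0,0,0,0],"travel":[[0.05,-0.035,-0.02],[0.10,-0.07,-0.03],[0.15,-0.105,-0.03],[0.20,-0.14,-0.03],[0.25,-0.175,-0.03],[0.30,-0.21,-0.03],[0.35,-0.245,-0.03],[0.40,-0.28,-0.03]],"yaw":[0,0,0,0,0,0,0,0]}' && python3 -m inch '{"claw":[0,0,0,0,0,0,0,0],"travel":[[0.05,-0.035,0.01],[0.10,-0.07,0.02],[0.15,-0.105,0.03],[0.203,-0.14,0.03],[0.203,-0.14,0.03],[0.203,-0.14,0.03],[0.203,-0.14,0.03],[0.203,-0.14,0.03]],"yaw":[0,0,0,0,0,0,0,0]}'; python3 - <<'E'
from h import *
print(viewer.camera_params("wrist"))
im=viewer.snapshot("wrist"); cv2.imwrite("pics/w1.png",im[:,:,::-1])
E
```

```text
time: 1.6
tcp_pos: [0.4775, -0.2267, 0.261]
tcp_rot: [0.0, 0.991, 0.132, 0.0]
force: [0.7, -1.1, 0.1]
grip_width: 0.0871
time: 2.6
tcp_pos: [0.6352, -0.0413, 0.231]
tcp_rot: [0.0, 0.991, 0.131, 0.0]
force: [0.3, 0.3, 0.4]
grip_width: 0.0872
{'K': array([[361.30004237,   0.        , 320.05546846],
       [  0.        , 361.30004237, 237.97444769],
       [  0.        ,   0.        ,   1.        ]]), 'xyz': array([ 0.7074186 , -0.02150596,  0.38443028]), 'rotation': array([ 0.78602595, -0.10935361,  0.08343081, -0.60269751])}
```

View pics/w1.png

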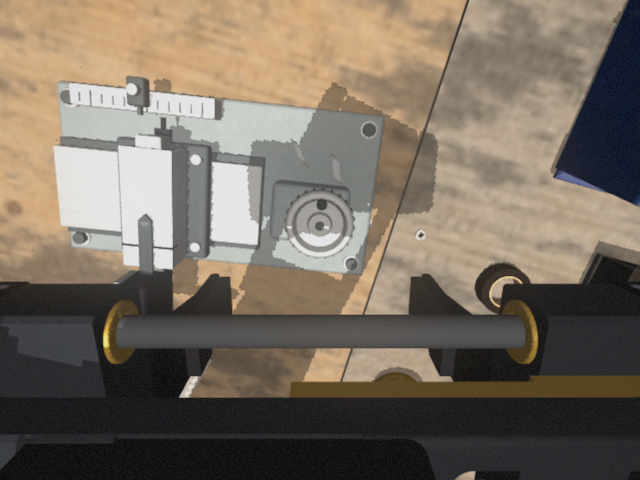

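The wrist view shows the wheel centre at (320,225), the witness tip near (140,112), the carriage pointer tip near (163,120) and the index tip at (146,217). I'll zoom in and measure.

```bash
python3 - <<'E'
from h import *
im=cv2.imread("pics/w1.png")[:,:,::-1]
crop(im,100,230,65,165,"w1a.png",6); crop(im,260,380,170,280,"w1b.png",5)
E
```

```text
(no output)
```

View pics/w1a.png

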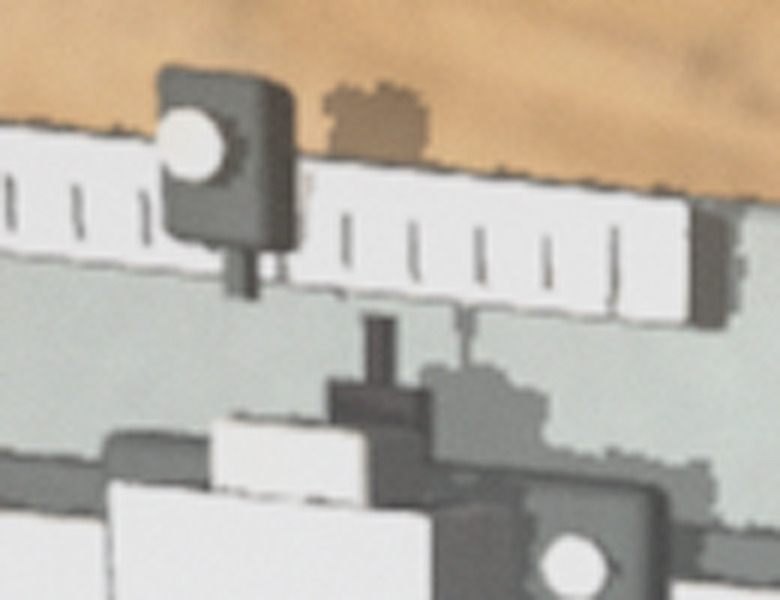

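View pics/w1b.png

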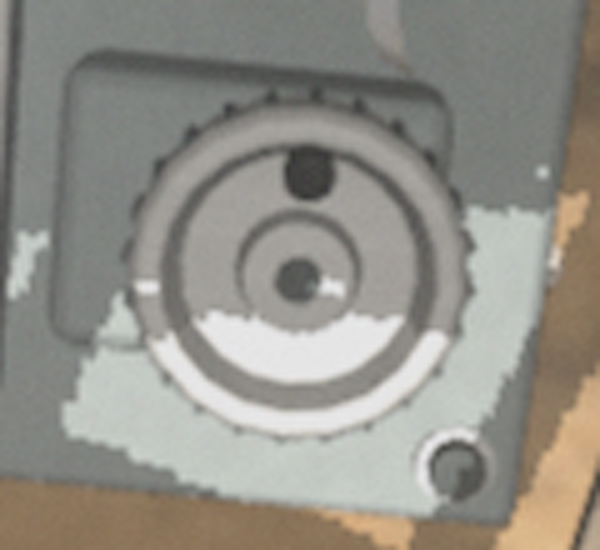

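```bash
cat > m.py <<'E'
from h import *
p={'K':viewer.camera_params("wrist")["K"],'xyz':np.array([0.7074186,-0.02150596,0.38443028]),'rotation':np.array([0.78602595,-0.10935361,0.08343081,-0.60269751])}
a=lambda u,v:(100+u/6,65+v/6); b=lambda u,v:(260+u/5,170+v/5)
U=lambda uv,z:unproj("w",uv,z,p)
w=U(b(300,272),.083); print("wheel",w.round(4), "edges",U(b(130,270),.083),U(b(470,270),.083), "hub",U(b(298,280),.083))
print("peg",U(b(309,174),.086))
wt=U(a(241,297),.044);pt=U(a(379,318),.044);print(wt,pt)
for yaw in (.14,.15,.16):
    d=wt-pt; print(yaw,"dx,dy",d[0]*np.cos(yaw)+d[1]*np.sin(yaw),-d[0]*np.sin(yaw)+d[1]*np.cos(yaw))
# yaw estimates: plate corners
A=U((62,81),.012);B=U((383,118),.012);print("plate far edge",A,B,np.linalg.norm(A-B),np.arctan2(-(A-B)[0],(A-B)[1]))
A=U(a(0,120),.04);B=U(a(690,200),.04);print("rail",np.arctan2(-(A-B)[0],(A-B)[1]))
E
python3 m.py
```

```text
wheel [ 0.6367 -0.0407  0.083 ] edges [ 0.62948638 -0.0124149   0.083     ] [ 0.6446178  -0.06874204  0.083     ] hub [ 0.6352567  -0.04070327  0.083     ]
peg [ 0.65409254 -0.03755472  0.086     ]
[0.68334197 0.13805947 0.044     ] [0.68571318 0.11780755 0.044     ]
0.14 dx,dy 0.00047800795840648386 0.020384667469403126
0.15 dx,dy 0.0006818273354741726 0.02037886824460677
0.16 dx,dy 0.0008855785303765024 0.020371031149968286
plate far edge [0.69203223 0.2289098  0.012     ] [ 0.73955274 -0.07695526  0.012     ] 0.3095345440956073 0.15413202430702647
rail 0.15351772876201583
```

Wheel centre is (0.636, -0.0405), and the pointer gap is 20.4 mm, which is 2.55 rad or 146° CCW. I'll yaw +67° and descend onto the rim.

```bash
python3 -m inch '{"claw":[0,0,0,0,0,0,0,0],"travel":[[0.001,-0.0006,0.01],[0.001,-0.0006,0.02],[0.001,-0.0006,0.03],[0.001,-0.0006,0.04],[0.001,-0.0006,0.06],[0.001,-0.0006,0.08],[0.001,-0.0006,0.10],[0.001,-0.0006,0.10]],"yaw":[10,20,30,40,50,60,67,67]}' && python3 -m inch '{"claw":[0,0,0,0],"travel":[[0,0,0.025],[0,0,0.05],[0,0,0.068],[0,0,0.068]],"yaw":[0,0,0,0]}' && python3 -m inch '{"claw":[0.2,0.4,0.6,0.6,0.6,0.6],"travel":[[0,0,0],[0,0,0],[0,0,0],[0,0,0],[0,0,0],[0,0,0]],"yaw":[0,0,0,0,0,0]}' 40
```

```text
time: 3.65
tcp_pos: [0.6348, -0.0396, 0.1287]
tcp_rot: [0.001, 0.899, -0.437, -0.002]
force: [-0.2, -0.3, 0.6]
grip_width: 0.087
time: 4.15
tcp_pos: [0.6355, -0.0392, 0.0615]
tcp_rot: [0.0, 0.9, -0.437, -0.001]
force: [0.6, -0.2, -0.9]
grip_width: 0.087
time: 4.9
tcp_pos: [0.6352, -0.0408, 0.0633]
tcp_rot: [0.002, 0.9, -0.437, -0.001]
force: [-6.5, -4.1, 5.9]
grip_width: 0.059
```

Gripped at 59 mm. Now turning CCW, which is negative yaw.

```bash
python3 -m inch '{"claw":[0.6,0.6,0.6,0.6,0.6,0.6,0.6,0.6],"travel":[[0,0,0],[0,0,0],[0,0,0],[0,0,0],[0,0,0],[0,0,0],[0,0,0],[0,0,0]],"yaw":[-9,-18,-27,-36,-45,-54,-63,-72]}' && python3 - <<'E'
from h import *
im=viewer.snapshot("top"); crop(im,230,410,150,290,"t2.png",4.4)
E
```

```text
time: 5.9
tcp_pos: [0.6353, -0.0406, 0.0633]
tcp_rot: [0.001, 0.984, 0.178, -0.002]
force: [-8.3, -4.4, 5.5]
grip_width: 0.0593
```

View pics/t2.png

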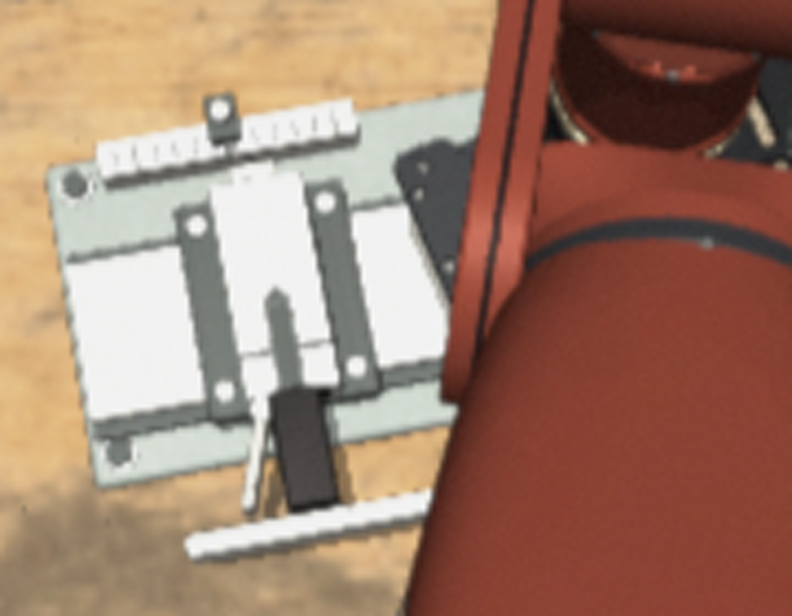

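The carriage moved about 21 px (about 10 mm) for 72°, so there is no slip. I'll turn the remaining 74°.

```bash
python3 -m inch '{"claw":[0.6,0.6,0.6,0.6,0.6,0.6,0.6,0.6],"travel":[[0,0,0],[0,0,0],[0,0,0],[0,0,0],[0,0,0],[0,0,0],[0,0,0],[0,0,0]],"yaw":[-10,-20,-30,-40,-50,-60,-68,-74]}' && python3 -m inch '{"claw":[0.6,0.6],"travel":[[0,0,0],[0,0,0]],"yaw":[0,0]}' && python3 - <<'E'
from h import *
print(viewer.camera_params("wrist"))
im=viewer.snapshot("wrist"); cv2.imwrite("pics/w2.png",im[:,:,::-1])
im=viewer.snapshot("top"); crop(im,230,410,150,290,"t3.png",4.4)
E
```

```text
time: 6.95
tcp_pos: [0.6351, -0.0405, 0.0632]
tcp_rot: [-0.0, 0.68, 0.733, -0.001]
force: [-9.8, -4.9, 6.5]
grip_width: 0.0594
time: 7.2
tcp_pos: [0.6352, -0.0405, 0.0632]
tcp_rot: [-0.0, 0.681, 0.733, -0.002]
force: [-10.2, -4.0, 6.1]
grip_width: 0.059
{'K': array([[361.30004237,   0.        , 320.05546846],
       [  0.        , 361.30004237, 237.97444769],
       [  0.        ,   0.        ,   1.        ]]), 'xyz': array([0.63021429, 0.03471913, 0.21647526]), 'rotation': array([ 0.9896548 , -0.13873213, -0.00374103,  0.03637004])}
```

View pics/t3.png

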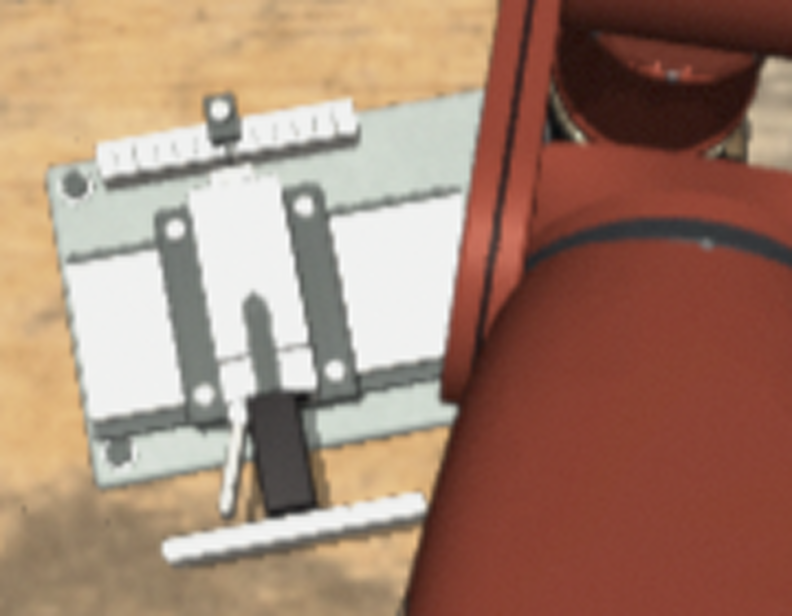

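View pics/w2.png

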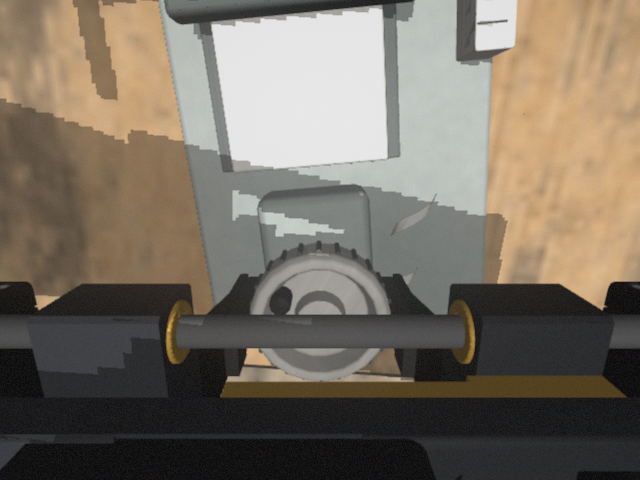

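I'll release, rise, swing the tool back to yaw 0.15 and check the pointers from above.

```bash
python3 -m inch '{"claw":[0,0,0,0,0,0,0],"travel":[[0,0,0],[0,0,0],[0,0,0],[0,0,-0.04],[0,0,-0.09],[0,0,-0.14],[0,0,-0.17]],"yaw":[0,0,0,0,0,0,0]}' && python3 -m inch '{"claw":[0,0,0,0,0,0,0,0],"travel":[[0.02,0,0],[0.05,0,0],[0.09,0.01,0],[0.13,0.02,0],[0.15,0.03,0],[0.15,0.04,0],[0.15,0.04,0],[0.15,0.04,0]],"yaw":[10.6,21.2,31.8,42.4,53,63.6,74.2,85]}' && python3 -m inch '{"claw":[0,0],"travel":[[0,0,0],[0,0,0]],"yaw":[0,0]}'; python3 - <<'E'
from h import *
import pickle
p=viewer.camera_params("wrist"); pickle.dump(p,open("p3.pkl","wb"))
im=viewer.snapshot("wrist"); cv2.imwrite("pics/w3.png",im[:,:,::-1])
E
```

```text
time: 8.18
tcp_pos: [0.6377, -0.0392, 0.2362]
tcp_rot: [0.002, 0.681, 0.732, 0.001]
force: [-0.4, -1.0, -0.6]
grip_width: 0.0867
time: 9.18
tcp_pos: [0.6655, 0.1138, 0.2323]
tcp_rot: [-0.0, 0.997, 0.078, -0.0]
force: [0.9, 0.2, 0.8]
grip_width: 0.0871
time: 9.43
tcp_pos: [0.6654, 0.1134, 0.2325]
tcp_rot: [-0.0, 0.997, 0.082, 0.0]
force: [-0.1, 0.6, 0.2]
grip_width: 0.0868
```

View pics/w3.png

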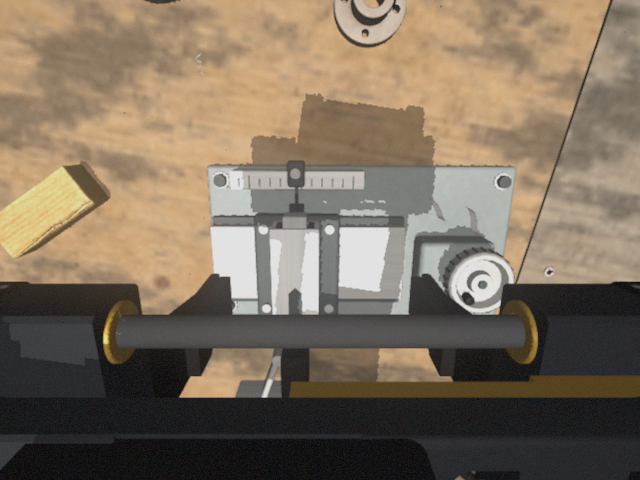

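```bash
python3 - <<'E'
from h import *
im=cv2.imread("pics/w3.png")[:,:,::-1]
crop(im,260,340,155,235,"w3a.png",7.5)
E
```

```text
(no output)
```

View pics/w3a.png

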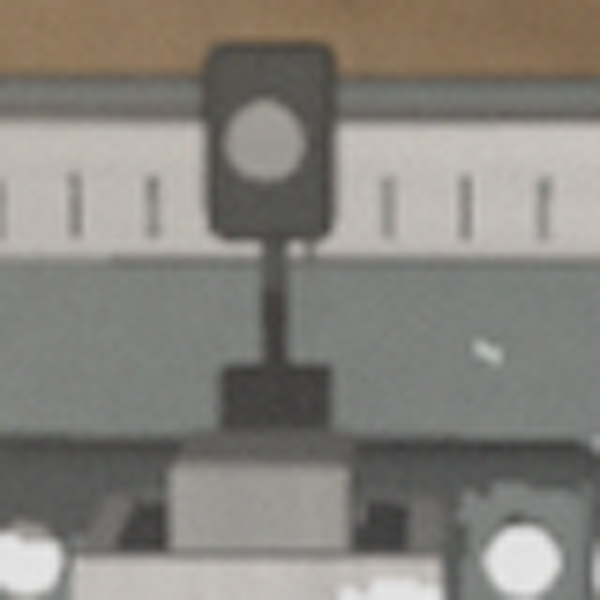

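The pointers line up to about 0.5 mm (columns 272 against 276 at 7.8 px/mm). I estimate the T-plate's inner face is at about (0.492, 0.108). I'll move over the leg and look before descending.

```bash
python3 -m inch '{"claw":[0,0,0,0,0,0],"travel":[[-0.05,-0.008,0],[-0.10,-0.016,0],[-0.15,-0.025,0.02],[-0.158,-0.026,0.06],[-0.158,-0.026,0.095],[-0.158,-0.026,0.095]],"yaw":[0.6,0.6,0.6,0.6,0.6,0.6]}'; python3 - <<'E'
from h import *
import pickle
p=viewer.camera_params("wrist"); pickle.dump(p,open("p4.pkl","wb")); print(bot.get_state()["tcp_pos"],bot.get_state()["tcp_rot"])
im=viewer.snapshot("wrist"); cv2.imwrite("pics/w4.png",im[:,:,::-1])
im=viewer.snapshot("side"); crop(im,200,400,180,330,"s4.png",4)
im=viewer.snapshot("top"); crop(im,200,380,150,290,"t4.png",4.4)
E
```

```text
time: 10.22
tcp_pos: [0.5028, 0.1135, 0.135]
tcp_rot: [-0.0, 0.997, 0.076, -0.003]
force: [0.1, -0.8, -0.3]
grip_width: 0.0871
[0.50277348 0.11348888 0.13502072] [-3.62566205e-05  9.97099168e-01  7.60582584e-02 -2.89642336e-03]
```

View pics/w4.png

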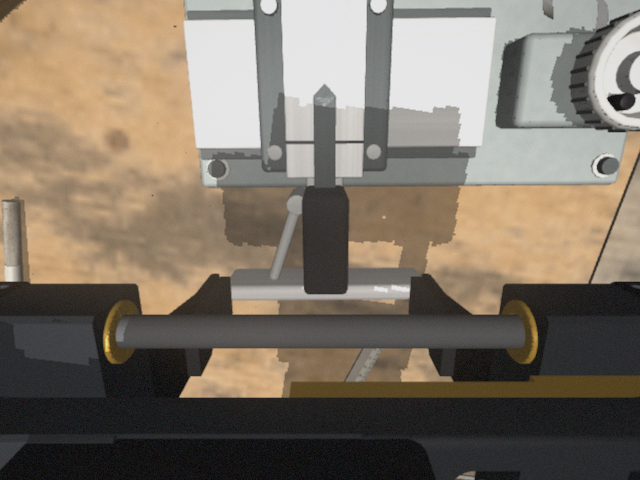

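View pics/s4.png

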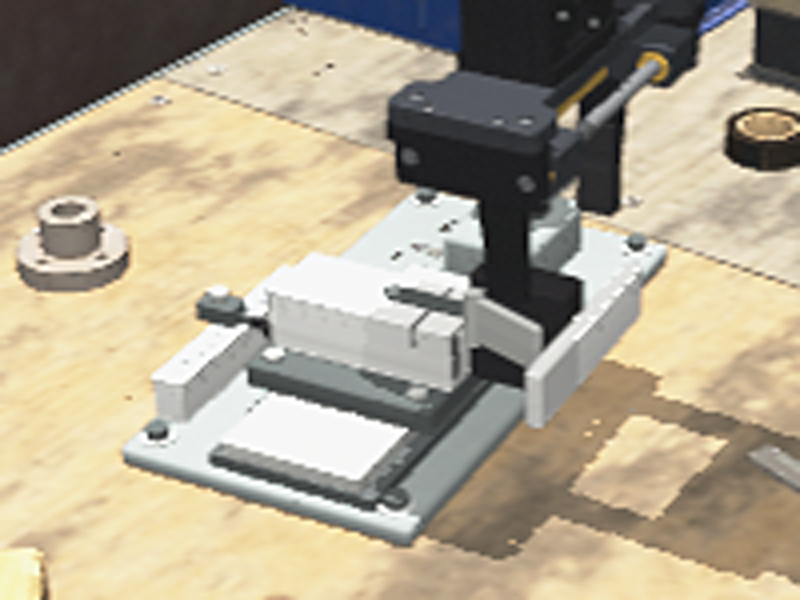

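View pics/t4.png

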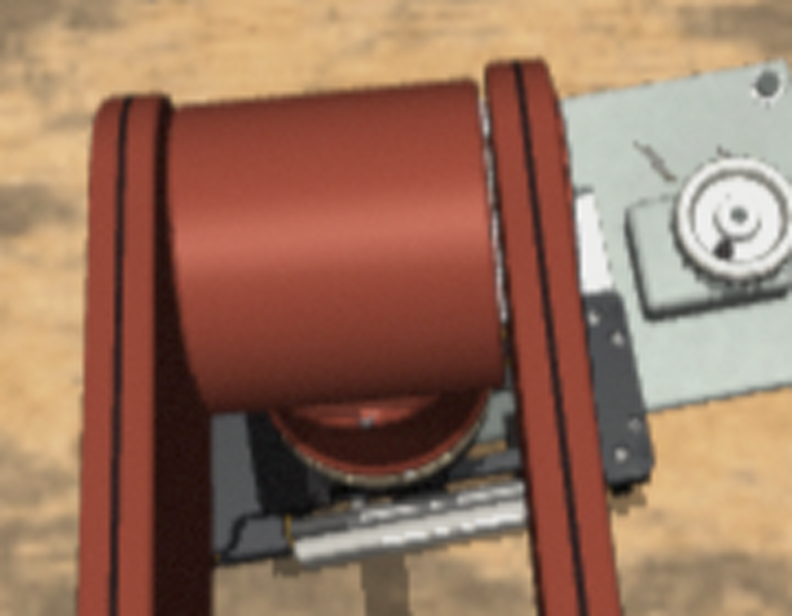

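The wrist view shows the block top spanning columns 304-348 and rows 188-292. The T-plate's inner edge is at about row 268, the index tip is at (324,86), the mark is at row 142, and the open lever tip is at (274,277).

```bash
cat > m4.py <<'E'
from h import *
import pickle
p=pickle.load(open("p4.pkl","rb")); yaw=.153
t=np.array([0.50277,0.11349,0])
for n,uv,z in [("blkNL",(305,292),.11),("blkNR",(348,292),.11),("blkFL",(304,188),.11),("blkFR",(347,188),.11),("TinL",(238,269),.096),("TinR",(408,267),.096),("levtip",(273,277),.102),("piv",(294,204),.102),("idx",(324,86),.0805),("mark",(324,142),.079),("wheel",(640,60),.08)]:
    w=unproj("w",uv,z,p); print(n,w.round(4),R.from_euler('z',-yaw).apply(w-t).round(4))
E
python3 m4.py
```

```text
blkNL [0.4956 0.1209 0.11  ] [-0.0059  0.0084  0.11  ]
blkNR [0.4991 0.0981 0.11  ] [-0.0059 -0.0146  0.11  ]
blkFL [0.5508 0.1292 0.11  ] [0.0499 0.0082 0.11  ]
blkFR [0.554  0.1082 0.11  ] [ 0.0499 -0.013   0.11  ]
TinL [0.4975 0.1601 0.096 ] [0.0019 0.0469 0.096 ]
TinR [0.5133 0.065  0.096 ] [ 0.003  -0.0495  0.096 ]
levtip [0.4982 0.1395 0.102 ] [-0.0005  0.0264  0.102 ]
piv [0.5406 0.1334 0.102 ] [0.0404 0.0139 0.102 ]
idx [0.6019 0.1269 0.0805] [ 0.1    -0.0019  0.0805]
mark [0.5734 0.1224 0.079 ] [ 0.0711 -0.0019  0.079 ]
wheel [ 0.6395 -0.0349  0.08  ] [ 0.1125 -0.1675  0.08  ]
```

```bash
python3 -m inch '{"claw":[0],"travel":[[0,0,0]],"yaw":[0]}'
```

```text
time: 10.5
tcp_pos: [0.5068, 0.1137, 0.1395]
tcp_rot: [0.0, 0.997, 0.075, 0.002]
force: [-0.1, 0.3, 0.4]
grip_width: 0.087
```

```bash
python3 -m inch '{"claw":[0,0,0,0,0],"travel":[[0.005,-0.001,0],[0.005,-0.001,0.02],[0.005,-0.001,0.045],[0.005,-0.001,0.065],[0.005,-0.001,0.065]],"yaw":[0,0,0,0,0]}'; python3 - <<'E'
from h import *
import pickle
print(bot.get_state()["tcp_pos"],bot.get_state()["force"]);p=viewer.camera_params("wrist"); pickle.dump(p,open("p5.pkl","wb")); 
im=viewer.snapshot("wrist"); cv2.imwrite("pics/w5.png",im[:,:,::-1])
E
```

```text
time: 11.12
tcp_pos: [0.5091, 0.1154, 0.0713]
tcp_rot: [-0.0, 0.997, 0.075, -0.002]
force: [0.3, -0.6, -0.4]
grip_width: 0.0869
[0.50910358 0.11535934 0.07128804] [ 0.26124686 -0.62022716 -0.39809226]
```

View pics/w5.png

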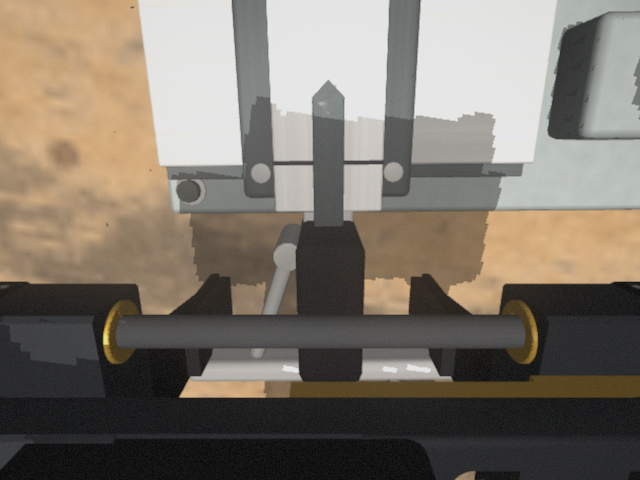

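Both fingers are straddling the block and no force shows. The index tip is at row 81 and the mark at row 162. Now pulling back.

```bash
python3 -m inch '{"claw":[0,0,0,0,0,0,0,0],"travel":[[-0.005,0,0],[-0.01,0,0],[-0.015,0,0],[-0.02,0,0],[-0.025,0,0],[-0.03,0,0],[-0.03,0,0],[-0.03,0,0]],"yaw":[0,0,0,0,0,0,0,0]}'; python3 - <<'E'
from h import *
import pickle
print(bot.get_state()["tcp_pos"],bot.get_state()["force"]);p=viewer.camera_params("wrist"); pickle.dump(p,open("p6.pkl","wb")); 
im=viewer.snapshot("wrist"); cv2.imwrite("pics/w6.png",im[:,:,::-1])
E
```

```text
time: 12.18
tcp_pos: [0.4815, 0.1108, 0.0735]
tcp_rot: [0.0, 0.997, 0.075, 0.001]
force: [5.9, -0.3, 3.5]
grip_width: 0.0871
[0.48147629 0.11082378 0.07349858] [ 5.89777369 -0.30224741  3.53833239]
```

View pics/w6.png

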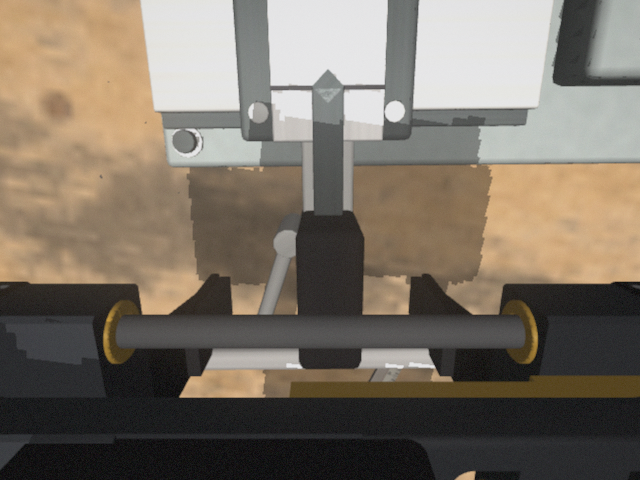

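```bash
cat > gap.py <<'E'
from h import *
import pickle,sys
def gap(pk,tip,mark):
    p=pickle.load(open(pk,"rb")); a=unproj("w",tip,.081,p); b=unproj("w",mark,.079,p); d=a-b
    return d[0]*np.cos(.153)+d[1]*np.sin(.153)
print(gap("p5.pkl",(328,80.5),(328,162)),gap("p6.pkl",(328,69),(328,88)))
im=cv2.imread("pics/w6.png")[:,:,::-1]; crop(im,260,400,50,150,"w6a.png",5.5)
im=cv2.imread("pics/w5.png")[:,:,::-1]; crop(im,260,400,70,170,"w5a.png",5.5)
E
python3 gap.py
```

```text
0.02949887411998447 0.0063192682346157976
```

View pics/w6a.png

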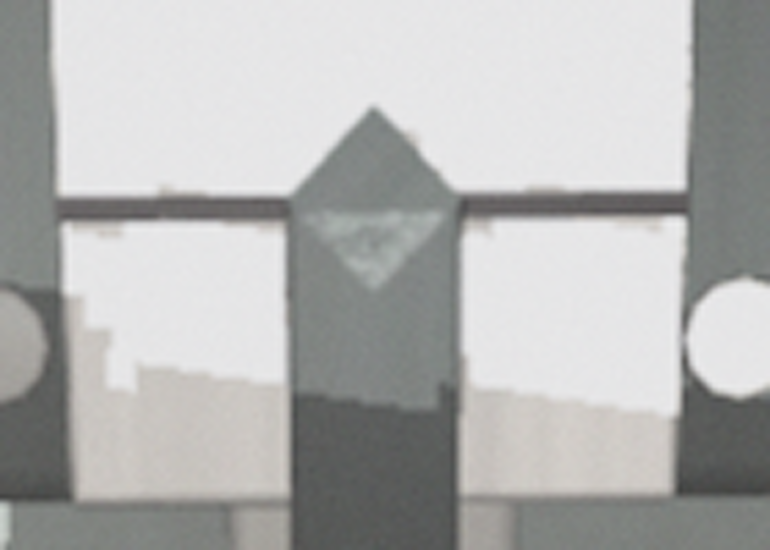

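View pics/w5a.png

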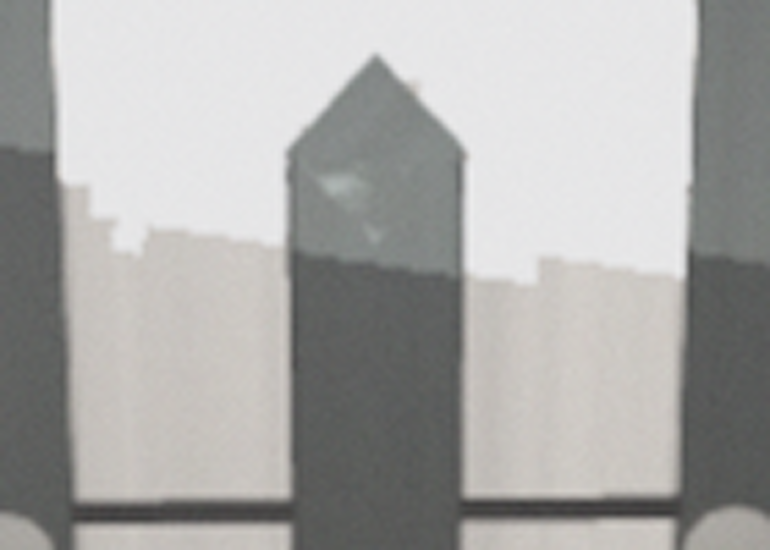

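At home the gap measures 29.8 mm, as it should. About 6 mm remains, so I'll pull 6 mm more.

```bash
python3 -m inch '{"claw":[0,0,0,0],"travel":[[-0.003,0,0],[-0.006,0,0],[-0.006,0,0],[-0.006,0,0]],"yaw":[0,0,0,0]}'; python3 - <<'E'
from h import *
import pickle
print(bot.get_state()["tcp_pos"],bot.get_state()["force"]);p=viewer.camera_params("wrist"); pickle.dump(p,open("p7.pkl","wb")); 
im=viewer.snapshot("wrist"); cv2.imwrite("pics/w7.png",im[:,:,::-1]);crop(im,240,400,30,330,"w7a.png",2);crop(im,260,400,40,140,"w7b.png",5.5)
E
```

```text
time: 12.72
tcp_pos: [0.4754, 0.1099, 0.0731]
tcp_rot: [0.0, 0.997, 0.075, 0.001]
force: [5.0, 0.3, 3.7]
grip_width: 0.0867
[0.4753612  0.10991267 0.07314897] [5.03270068 0.29854006 3.69022927]
```

View pics/w7b.png

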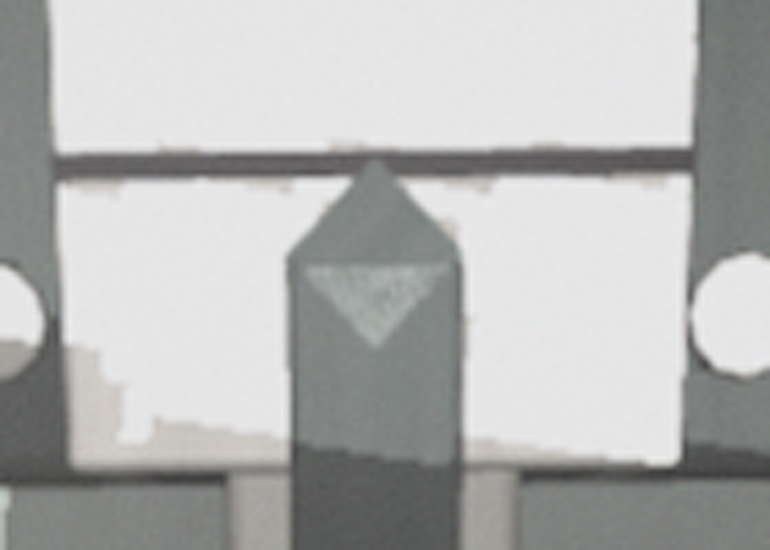

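View pics/w7.png

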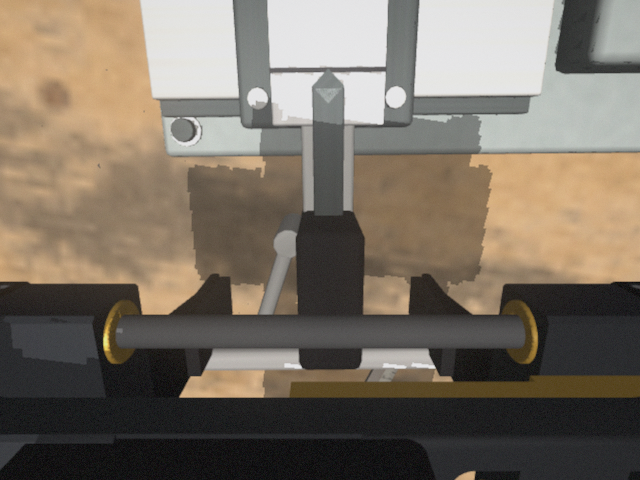

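The index tip stands on the mark (row 160 in the crop, mark row 162). Pinching the lever shut while the leg is held there.

```bash
python3 -m inch '{"claw":[0,0.2,0.4,0.55,0.65,0.75,0.75,0.75],"travel":[[0,0,0],[0,0,0],[0,0,0],[0,0,0],[0,0,0],[0,0,0],[0,0,0],[0,0,0]],"yaw":[0,0,0,0,0,0,0,0]}' 25; python3 - <<'E'
from h import *
import pickle
print(bot.get_state()["tcp_pos"],bot.get_state()["force"]);
im=viewer.snapshot("wrist"); cv2.imwrite("pics/w8.png",im[:,:,::-1]);crop(im,260,400,40,140,"w8b.png",5.5)
E
```

```text
time: 13.78
tcp_pos: [0.475, 0.109, 0.0724]
tcp_rot: [0.001, 0.997, 0.076, 0.0]
force: [7.1, -4.2, 0.8]
grip_width: 0.0291
[0.47497248 0.10898014 0.07243867] [ 7.07285088 -4.22304457  0.76309429]
```

View pics/w8b.png

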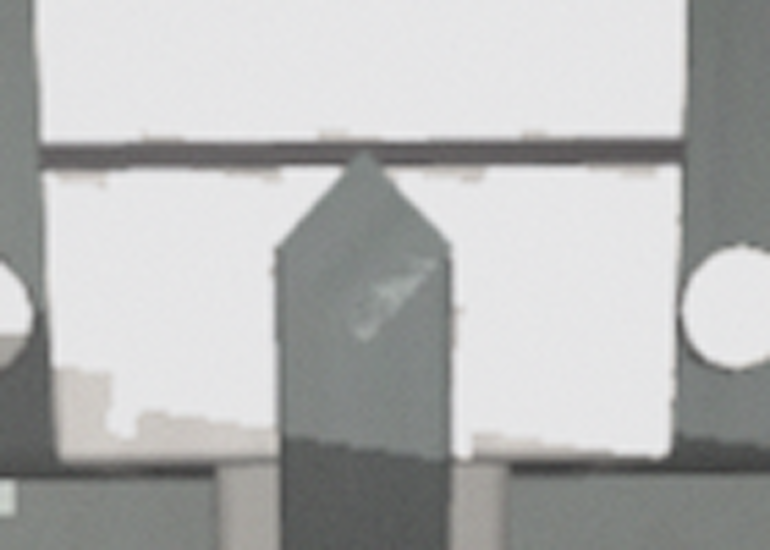

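View pics/w8.png

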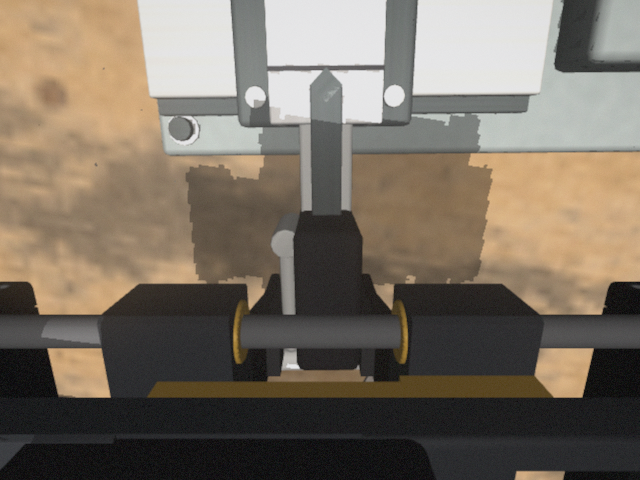

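The lever lies flat along the block, the grip width is 29.1 mm (30 mm expected, and the 60 mm wheel also read about 1 mm low) and the tip is still on the mark. I'll let it settle and do a last check before handing in.

```bash
python3 -m inch '{"claw":[0.75,0.75,0.75,0.75],"travel":[[0,0,0],[0,0,0],[0,0,0],[0,0,0]],"yaw":[0,0,0,0]}' 30; python3 - <<'E'
from h import *
im=viewer.snapshot("wrist");a=im[40:140,260:400]
sd=viewer.snapshot("side");b=sd[200:330,200:400]
A=cv2.resize(a,None,fx=5,fy=5,interpolation=cv2.INTER_CUBIC)[:,:700]; B=cv2.resize(b,(700,455),interpolation=cv2.INTER_CUBIC)
cv2.imwrite("pics/f1.png",A[:,:,::-1]);cv2.imwrite("pics/f2.png",B[:,:,::-1])
E
```

```text
time: 14.32
tcp_pos: [0.475, 0.109, 0.0725]
tcp_rot: [0.001, 0.997, 0.076, 0.0]
force: [5.5, -4.7, -0.6]
grip_width: 0.0291
```

View pics/f1.png

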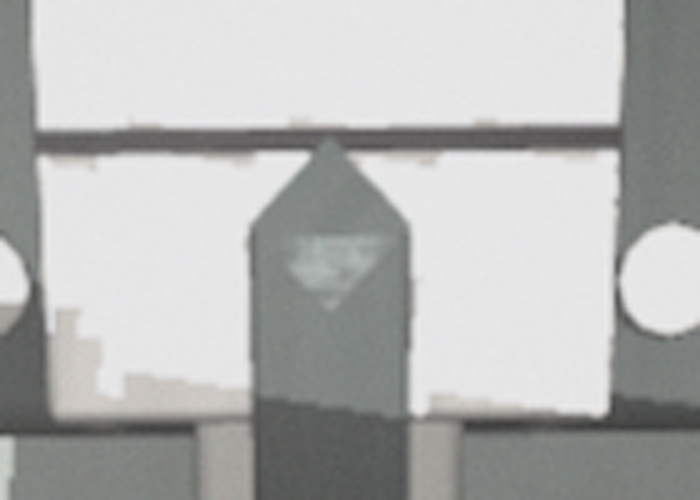

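View pics/f2.png

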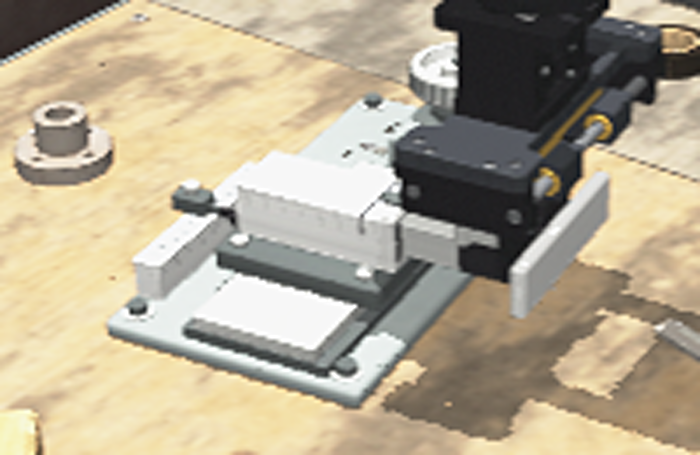

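The tip is on the mark (row 138 for both), the pointers are still in line in the side view, and the lever is flat under the finger. Handing in.

```bash
python3 -c "from workcell import job; print(job.job_done())"
```

```text
the job is handed in; nothing more can be done
None
```

The drilling stop is set and I handed the job in at about 14.4 s of the 58 s allowed. No verdict is reported back.

- **Carriage:** I turned the handwheel 146° counter-clockwise in a single grasp, so no regrasp was needed. The close-up afterwards showed the two pointers level to about 0.5 mm. At the end the arm blocked that close-up, so I could only confirm they were still in line from the coarser side view.
- **Leg:** I drew it out by the T-plate with the lever still open. In the last picture the index tip stands on the length mark to well under 1 mm.
- **Lever:** I pinched it shut with the leg held on its mark, using a 30 N grip setting. The blade lies flat along the block, and the grip width reads 29.1 mm where 30 mm is expected. The gripper also read about 1 mm low on the 60 mm wheel, so this fits a shut lever.
- **Not measured:** I had no direct reading of the lever angle or of the finger force on the block and blade. I did not measure the loose things again at the end. The arm stayed clear of them throughout and no unexpected contact forces showed.

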